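# Right the fallen bottle, undo both catches and hold the case gate wide

## Task

One ruby bottle has fallen over in the lane of the open storage case: without dropping it, stand it upright in the lane again between its two neighbours and let go of it. Then squeeze the red safety catch fully home against its lug, after that squeeze the chrome main catch fully home against its lug, and swing the gate out past the half-open detent to wide open, at a right angle to where it started. The gate springs back if you let go, so finish while still holding it wide open and still; leave both catches drawn, all the bottles standing and the other things on the bench alone.

Things in the scene. Friction and masses are not known exactly. Their poses are not given: they have to be found in the camera images.
- case: Grey-green open-topped steel case with chrome rims, fixed to the bench, 126 mm (x) by 270 mm (y). Origin at the centre of its underside, z up, y along it. Long walls at x = +-61 mm and the end wall at +y are 45 mm high, 3 mm thick; the gate closes the -y end. Latch block outside the +x, -y corner: up to x = 152 mm, y = -167 to -63 mm, 24 mm high, carrying the two catches and their lugs
- lane (a point): Middle of the bottle lane, on the case floor 6 mm above the bench. The lane runs along the case's y through its middle, between two rails 7 mm high and 3 mm thick with inner faces at x = +-23 mm; the floor beside the rails is empty as far as the walls
- bottle: The fallen ruby glass bottle, 120 to 190 g. Origin at the centre of its base, z towards the stopper. Body 40 mm in diameter, 54 mm high, then shoulder and neck (17 to 22 mm) and a fixed ball stopper; 96 mm over all. It starts lying on the lane floor between the standing bottles, axis along the lane within a few degrees, 26 mm above the bench, stopper towards the gate (-y of the case)
- stopper (a point): Centre of the fallen bottle's ball stopper (ball 24 mm in diameter, centre 84 mm above the base), with 25 mm or more of room on both sides. Held lightly by the ball the bottle swings base down in the grip, though friction may keep it from hanging quite straight
- front_bottle: Standing ruby bottle, same shape, in the lane next to the gate (about y = -108 mm of the case). Origin at the centre of its base, z up
- rear_bottle: Standing ruby bottle, same shape, at the other end of the lane (about y = 104 mm of the case). Origin at the centre of its base, z up. The free lane between the two standing bottles is about 170 mm long
- safety_tab (a point): Top centre of the red moving tab of the safety catch, 70 mm above the bench. An upright plate 6 mm thick along the case's y, 16 mm wide along x, rising from 38 to 70 mm. It slides along the case's +y, towards the safety lug
- safety_catch (a joint): Slide of the safety catch in m: 0 locked (as at the start, within 1 mm), 0.014 fully home. Stiff (about 5 N), it stays where it is pushed. While below about 0.011 its nose stands behind the main bolt and blocks the main catch
- safety_lug: Fixed chrome upright lug of the safety catch, a plate like the tab (6 mm along y, 16 mm wide), in line with it on its +y side. Origin at its foot 24 mm above the bench, top 70 mm above the bench. Over the outer faces of tab and lug: 42 mm when locked, 28 mm when fully home
- main_tab (a point): Top centre of the chrome moving tab of the main catch, 70 mm above the bench. An upright plate 6 mm thick along the case's x, 16 mm wide along y, rising from 38 to 70 mm. It slides along the case's +x, towards the main lug, and draws the bolt from in front of the gate's keeper
- main_catch (a joint): Slide of the main catch in m: 0 bolted (as at the start, within 1 mm), 0.014 fully home; the gate is free above about 0.010. Stiff (about 5 N), it stays where it is pushed. Blocked after 2 mm until the safety catch is drawn
- main_lug: Fixed chrome upright lug of the main catch (plate 6 mm along x, 16 mm wide), in line with the tab on its +x side. Origin at its foot 24 mm above the bench, top 70 mm above the bench. Over the outer faces of tab and lug: 42 mm when bolted, 28 mm when fully home
- gate (a joint): Gate angle in rad: 0 shut, grows as the knob end swings out to the case's -y and then -x, 1.57 at a right angle, stop at 1.75. A spring pulls it shut (1 N at the knob when shut, 3 N wide open); a ball detent at about 0.55 to 0.95 rad takes about 5 N at the knob to pass; let go from wide open it swings back to about the detent
- gate_hinge (a point): A point on the gate's vertical hinge axis, at bench height: the near corner of the gate end (x = -61 mm, y = -141 mm of the case)
- gate_knob (a point): Middle of the gate's black knob, 78 mm above the bench: an upright round post 14 mm in diameter on the gate's top edge (62 mm above the bench) up to 90 mm, with an 18 mm cap up to 95 mm, 98 mm from the hinge axis. It is fixed to the gate and turns with it; pinched hard by fingers that do not turn along, it adds several N of friction to the swing
- gate_leaf: The gate leaf with its knob: a plate 114 mm wide, 5 mm thick, 12 to 62 mm above the bench. Origin on the hinge axis at bench height, x along the leaf towards the knob end, z up
- cassette: Bystander: rust-orange cassette with a pale wax block, 40 by 28 by 13 mm, lying on the bench. Origin at the centre of its underside
- rack: Bystander: cast aluminium cassette rack, 190 by 85 by 51 mm, with cassettes. Origin at the centre of its underside
- spatula: Bystander: horn-handled steel spatula, 220 mm long, lying on the bench. Origin midway along it, at bench height
- bench_bottle: Bystander: ruby bottle, same shape, standing on the bare bench. Origin at the centre of its base
- mould_tray: Bystander: flat steel mould tray, 90 by 60 by 12 mm. Origin at the centre of its underside
Mind the look-alikes: they are no part of the job. What is shaped like the bottle but green is not meant. What is shaped like the rear_bottle but green is not meant.

How it is judged (in metres and radians):
On the way, in this order (a step that is already met when the one before it is completed fails the run):
1. the fallen bottle stands upright and still on the lane floor between its neighbours, let go of, while both catches are still shut (angle between bottle's own z axis and vertical below 0.1 rad and z of stopper in the frame of case between 0.086 and 0.094 m and x of bottle in the frame of case between -0.008 and 0.008 m and y of bottle in the frame of case between -0.075 and 0.08 m and linear speed of bottle below 0.03 m/s and contact force between the fingers and bottle below 0.05 N and value of joint each of safety_catch, main_catch below 0.005 m), for 0.3 s.
2. the safety catch is squeezed fully home between fingers on its tab and its lug (value of joint safety_catch above 0.012 m and contact force between the fingers and safety_lug above 0.5 N), for 0.1 s.
3. then the main catch is squeezed fully home between fingers on its tab and its lug (value of joint main_catch above 0.012 m and contact force between the fingers and main_lug above 0.5 N and value of joint safety_catch above 0.011 m), for 0.1 s.
4. the gate is swung past its detent by the fingers (value of joint gate above 1.05 rad and contact force between the fingers and gate_leaf above 0.5 N), for 0.1 s.
At the end, for the whole second after the job is handed in: The gate is at 1.35 rad or more and still, the fingers pressing on it or its knob with over 1 N; both catches drawn over 10 mm; the righted bottle stands still on the lane floor (0.1 rad of upright, 8 mm of mid-lane) between its neighbours, which stand upright too (value of joint gate above 1.35 rad and velocity of joint gate between -0.1 and 0.1 rad/s and contact force between the fingers and gate_leaf above 1 N and value of joint each of safety_catch, main_catch above 0.01 m and angle between each of bottle, front_bottle, rear_bottle's own z axis and vertical below 0.1 rad and z of stopper in the frame of case between 0.086 and 0.094 m and x of bottle in the frame of case between -0.008 and 0.008 m and y of bottle in the frame of case between -0.075 and 0.08 m and linear speed of bottle below 0.03 m/s); the arm keeps its last pose, push and grip.
It fails at once if the righted bottle is dropped (moves faster than 0.7 m/s while no finger touches it) (linear speed of bottle above 0.7 m/s and contact force between the fingers and bottle below 0.02 N).
It fails at once if a neighbour in the lane is knocked over or pushed away more than 20 mm (angle between any of front_bottle, rear_bottle's own z axis and vertical above 0.4 rad or distance of any of front_bottle, rear_bottle from where it was at the start of the episode above 0.02 m).
It fails at once if something else on the bench is moved more than 20 mm (distance of any of cassette, rack, spatula, bench_bottle, mould_tray from where it was at the start of the episode above 0.02 m).
It also fails if it takes over 70 s, if anything falls off the work surface, if the arm or the gripper's body presses on something with over 40 N, if the wrist force passes 120 N, or if a joint passes its speed limit or range.

## Robot

A 6-joint arm with a two-finger parallel gripper is mounted at the origin on the work surface. World frame = base frame: x ahead of the robot, y to its left, z up, the work surface at z = 0. Lengths are in mm, angles in rad, forces in N, time in s.
With the tool pointing down it reaches from about 350 to 975 mm from the base axis. Payload 7.1 kg.
Tool frame: the origin (TCP) lies between the finger pads; the fingertips stand 19 mm ahead of it and the grasp point (between the pads) is the TCP; z points along the fingers, y is the line along which they close (so a half turn about z gives the same grasp; the last joint's range is limited). The gripper opens to 88 mm and grips with 3 to 60 N. Pads are 20 mm wide; open, the fingers measure 115 mm over their backs; the gripper's body (75 mm by 178 mm) begins 61 mm behind the grasp point.
Start: joints at [1.303, 0.423, 1.63, -0, 1.089, -0.019], TCP at [153.869, 605.747, 241.675] pointing down, gripper open.
Joint ranges: [-3, 3], [-0.9, 2.11], [0.09, 2.58], [-1.31, 4.45], [0.11, 2.69], [-2.54, 2.54]. Speed limits (rad/s): [2.39, 2.39, 3.01, 3.14, 3.14, 3.14].

## Interface

Orientations are given as a rotation vector (axis times angle).
In Python, from workcell import ctrl gives the robot as it stands.
- The arm moves only by the tool arm_command, never from a script. Its argument "series" is a list of rows, each an object with "linear": the shift along the tool's x, y, z in m, a list of three; "turn": the turn about the tool's z in rad. A call has 1 to 10 rows; each row shifts and turns the commanded pose from where the row before left it, along the tool's axes as they then stand; what a row does not reach is not made up. A row lasts 1/10 s, in which the tool goes at most 50 mm and 8.59 degrees, less where a joint would pass 70% of its speed; a pose out of reach is approached as far as the arm can. A call with a gripper value outside its range is refused whole. "jaw" is the opening, from -1 (shut) to 1 (fully open), set as the call begins (left out, the last holds). The fingers move at their own pace and stop on an object; the grip force is fixed at half the most. Time passes only in rows, so rows that do not move let the fingers close. It gives the time, the measured TCP pose, the force, the opening and the grip force at its end, in the units of the state.
- ctrl.get_obs(): the state, without advancing time (a new reading comes with each control period).
- ctrl.get_image(name): name is "side" or "top"; returns a dict with "frame" (420x560x3 uint8, blue, green, red), "fx", "fy", "cx", "cy" (pixels), "rvec" (rotation vector, rad) and "tvec" (3), from world to camera coordinates, as OpenCV has them. Camera axes: x right, y down, z forward; pixel columns grow to the right and rows downward; lengths in mm; the calibration is good to about 2 mm. A picture is of the moment at which its call begins. There is no depth.
- ctrl.close_job(): hands the job in; it is judged then, once.
The state is a dict: "t": time; "qpos": joint angles; "qvel": joint speeds; "joint_torque": joint torques, N m; "ee_pos": TCP position; "orientation": TCP orientation; "ft_force": force on the tool from outside, world axes, zero at the start; "moment": the same for the moment, N m; "width": finger opening in mm; "grasp_force": force on a finger pad.
Only numpy, scipy, OpenCV 4.12 (cv2) and the standard library are available. Lean on these libraries where they do the work, as an engineer would, in place of code of your own. Each camera call takes 0.05 s, during which the arm holds its last target. There are 200 camera calls.

## Working session

There is one attempt and no reset: what is moved stays moved. The work goes in short steps, Python scripts to look and compute and a tool call to move; the robot and the scene stay as the last step left them, time stands still between calls to the robot, and variables do not carry over. Pictures are saved under pics/ and viewed, at most 10 in all, crops included, and the job is handed in when it is done.

Besides the shell and the picture viewer there is one more tool, called after "Emit:" as a command line: name --argument value ..., lists and objects as JSON in quotes. arm_command: Moves the arm, as the interface text tells. Its arguments: {"type":"object","properties":{"series":{"type":"array"},"jaw":{"type":"number"}},"required":["series"]}

```bash
mkdir -p pics; ls
python3 - <<'E'
from workcell import ctrl
import cv2,json,numpy as np
o=ctrl.get_obs();print(o)
for n in("side","top"):
    d=ctrl.get_image(n);cv2.imwrite(f"pics/{n}0.png",d["frame"])
    print(n,{k:np.array(v).tolist() for k,v in d.items() if k!="frame"})
E
```

```text
pics
{'t': 0.0, 'qpos': array([ 1.30300353e+00,  4.23847508e-01,  1.63068252e+00, -1.64558727e-05,
        1.08864201e+00, -1.89756721e-02]), 'qvel': array([ 9.87918583e-04, -7.89844564e-04,  6.24073754e-04,  1.98171302e-05,
       -1.22928916e-03,  2.90221830e-04]), 'joint_torque': array([ 1.86986028e-03, -5.44642389e+01, -2.73660064e+01,  6.43975753e-02,
        2.30304559e-02, -1.34423967e-04]), 'ee_pos': array([153.73290822, 605.24211523, 240.90047302]), 'orientation': array([-3.89795352e-01, -3.11710292e+00,  2.45852776e-03]), 'ft_force': array([0.32420811, 0.32218283, 0.21102434]), 'moment': array([ 0.03890051, -0.00949551,  0.00818777]), 'grasp_force': 0.0, 'width': 87.89202398557825}
side {'fx': 480.60381181585467, 'fy': 480.60381181585467, 'cx': 277.68749313166273, 'cy': 210.41869170990333, 'rvec': [0.46189958733937964, -2.7323553302130663, 1.1685238031835279], 'tvec': [538.6197815487334, 205.75278325248038, 1135.9191710476568]}
top {'fx': 387.85880299231496, 'fy': 387.85880299231496, 'cx': 268.2743437859737, 'cy': 209.45756487328262, 'rvec': [2.1919023765097125, -2.1395361562400437, 0.05193450796623253], 'tvec': [13.104065343153174, 572.7025919191259, 974.4579680795955]}
```

View pics/side0.png

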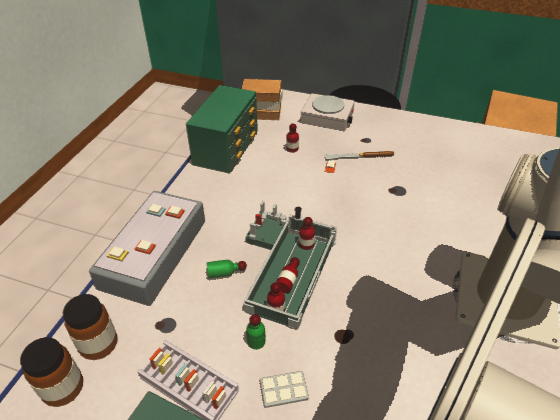

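View pics/top0.png

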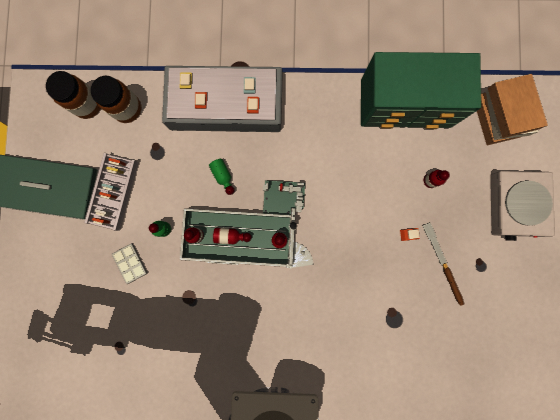

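Side: fallen ruby bottle at about (288,275), between standing ruby bottles (307,233) and (276,295). Top: it lies at about (228,236), stopper at (247,237), neighbours at (193,235) and (280,240), latch block at (284,195).

Could be mistaken for the bottle (top pixels):
- green lying bottle (221,173)
- green standing bottle (160,228)
- ruby bench bottle (436,178)
- the lane neighbours

I choose the ruby lying one, and check it in close crops.

```bash
cat > h.py <<'E'
import cv2,numpy as np
from workcell import ctrl
def img(n,save=None):
    d=ctrl.get_image(n)
    if save: cv2.imwrite(save,d["frame"])
    d["R"]=cv2.Rodrigues(np.array(d["rvec"],float))[0]; d["t"]=np.array(d["tvec"],float).ravel(); return d
def ray(d,u,v):
    r=d["R"].T@np.array([(u-d["cx"])/d["fx"],(v-d["cy"])/d["fy"],1]); return -d["R"].T@d["t"],r/np.linalg.norm(r)
def onz(d,u,v,z):
    c,r=ray(d,u,v); return c+r*(z-c[2])/r[2]
def tri(d1,p1,d2,p2):
    c1,r1=ray(d1,*p1);c2,r2=ray(d2,*p2)
    s=np.linalg.lstsq(np.c_[r1,-r2],c2-c1,rcond=None)[0]
    a,b=c1+s[0]*r1,c2+s[1]*r2; return (a+b)/2,np.linalg.norm(a-b)
def proj(d,P):
    p=d["R"]@np.array(P,float)+d["t"]; return d["fx"]*p[0]/p[2]+d["cx"],d["fy"]*p[1]/p[2]+d["cy"]
def crop(d,x0,y0,x1,y1,k,name):
    cv2.imwrite(name,cv2.resize(d["frame"][y0:y1,x0:x1],None,fx=k,fy=k,interpolation=cv2.INTER_CUBIC))
E
python3 - <<'E'
from h import *
t=img("top");s=img("side")
crop(t,170,165,320,275,5,"pics/tc.png"); crop(s,235,190,350,330,4,"pics/sc.png")
for d in(t,s): print(-d["R"].T@d["t"])
R=cv2.Rodrigues(ctrl.get_obs()["orientation"])[0];print(R.round(3))
E
```

```text
[ 493.67832423   -5.18000004 1016.84963818]
[281.9302569  818.43308457 934.58036378]
[[-0.969  0.246 -0.   ]
 [ 0.246  0.969 -0.001]
 [ 0.    -0.001 -1.   ]]
```

View pics/tc.png

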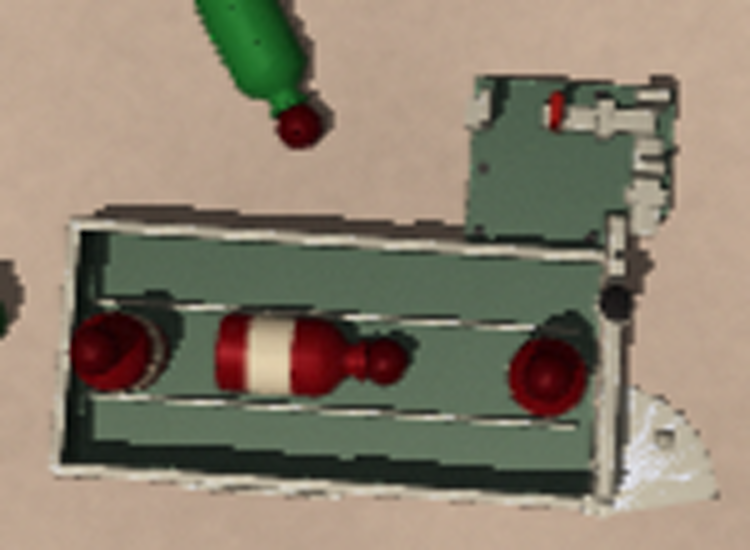

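View pics/sc.png

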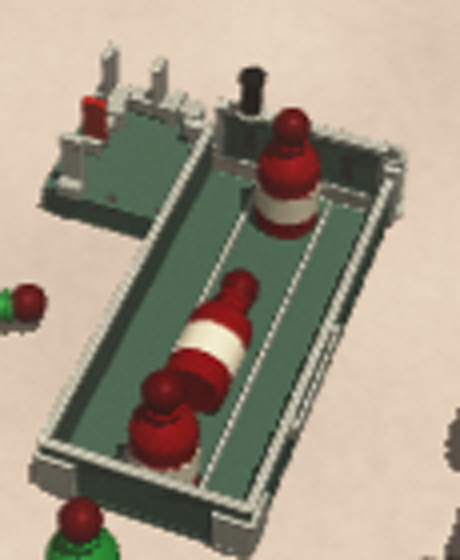

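Top crop: ruby fallen bottle with its label at (290,355), ball at (385,360). Red tab at (556,108), safety lug at (480,105), main lug (655,95), main tab (648,155), knob (615,300). Side crop: ball (240,288), red tab top (95,100), safety lug top (73,140), main lug top (110,47), main tab top (160,62), knob cap (252,72). The choice fits the description.

```bash
cat >> h.py <<'E'
def T(u,v): return 170+u/5,165+v/5
def S(u,v): return 235+u/4,190+v/4
E
python3 - <<'E'
from h import *
t=img("top");s=img("side")
C={"-x+y":((58,470),(257,515)),"+x+y":((73,222),(42,447))}
for k,(a,b) in C.items(): print(k,onz(t,*T(*a),45).round(1),onz(s,*S(*b),45).round(1))
P={"ball":((385,360),(240,288)),"front":((548,378),(292,126)),"rear":((98,350),(163,390)),"redtab":((556,98),(95,98)),"slug":((480,96),(73,138)),"mlug":((655,93),(110,46)),"mtab":((650,155),(160,62)),"knobcap":((616,301),(252,72))}
Z=dict(ball=26,front=90,rear=90,redtab=70,slug=70,mlug=70,mtab=70,knobcap=95)
for k,(a,b) in P.items():
    p,e=tri(t,T(*a),s,S(*b)); print(k,p.round(1),round(e,1),onz(t,*T(*a),Z[k])[:2].round(1),onz(s,*S(*b),Z[k])[:2].round(1))
# red masks
for n,d in(("t",t),("s",s)):
    h=cv2.cvtColor(d["frame"],cv2.COLOR_BGR2HSV); m=((h[...,0]<8)|(h[...,0]>172))&(h[...,1]>150)&(h[...,2]>40)
    N,_,st,ce=cv2.connectedComponentsWithStats(m.astype(np.uint8))
    for i in range(1,N):
        if st[i,4]>6 and 170<ce[i,0]<350: print(n,st[i],ce[i].round(1))
E
```

```text
-x+y [441.  240.3  45. ] [435.2 245.2  45. ]
+x+y [565.8 238.1  45. ] [562.1 242.1  45. ]
ball [499.   79.2  24.4] 2.6 [500.2  79.4] [497.3  80.2]
front [492.6  -4.2  88.8] 1.3 [493.2  -4.1] [491.6  -3.2]
rear [500.8 212.7  87. ] 0.7 [501.1 212.1] [499.7 214.8]
redtab [627.5  -5.6  69.5] 6.4 [630.6  -4.8] [624.1  -5.6]
slug [628.   31.9  68.5] 6.1 [630.8  32.6] [624.3  32.9]
mlug [632.8 -53.6  71.5] 2.1 [634.1 -53.4] [632.4 -55.2]
mtab [600.  -52.5  68.4] 7.3 [603.4 -51.5] [595.8 -51.4]
knobcap [529.3 -35.8  95.5] 2.3 [530.4 -35.5] [528.3 -36.6]
t [205  92   2   9  10] [205.9  95.7]
t [248  97  11  12  22] [255.5 100. ]
t [195 105  11   3  25] [199.7 106.3]
t [247 110  11   3  30] [252.2 111.1]
t [280 183   3   8  19] [280.8 186.5]
t [226 186   8   8  52] [229.4 189.9]
t [184 228  16  15 146] [191.  236.2]
t [213 228   7  15  85] [215.8 235. ]
t [228 229  23  15 220] [236.8 236.6]
t [272 233  15  15 152] [278.6 241. ]
s [290 124   6   5  27] [292.6 126.2]
s [287 131  12  12  99] [292.7 136.4]
s [290 148   8   4  17] [293.7 149.6]
s [166 210  18   8  34] [176.1 214.1]
s [256 214   5  10  39] [258.3 218.5]
s [300 217  15  23 199] [307.6 229.8]
s [300 244  14   6  32] [306.9 246.8]
s [283 258  16  19 146] [292.5 265.8]
s [239 261   7   8  44] [241.9 264.6]
s [268 277  25  30 452] [279.2 291.4]
s [251 315   9  10  71] [255.  319.1]
s [185 380   5  11  23] [187.1 385.3]
s [213 400   5   9  22] [214.6 403.7]
```

Run:
```python
from h import *
t=img("top")
g=cv2.cvtColor(t["frame"],cv2.COLOR_BGR2GRAY)
# rails: bright rows in the free lane columns, between y rows 220..255
A=[];B=[]
for u in list(range(256,270)):
    col=g[:,u].astype(float)
    def pk(a,b):
        r=np.arange(a,b);w=np.clip(col[a:b]-np.median(col[222:255]),0,None)**2;return (r*w).sum()/w.sum()
    A.append(onz(t,u,pk(226,233),13));B.append(onz(t,u,pk(244,252),13))
A,B=np.array(A),np.array(B);print(A.mean(0).round(1),B.mean(0).round(1))
for a,b in(((110,303),(530,327)),((120,398),(575,425)),((75,222),(600,255))):
    z=13 if a[1]!=222 else 45
    p,q=onz(t,*T(*a),z),onz(t,*T(*b),z);print(p.round(1),q.round(1),"yaw",np.arctan2(p[0]-q[0],p[1]-q[1])*-1)
```

```text
[nan nan nan] [471.9  39.6  13. ]
[526.3 224.9  13. ] [519.2   5.9  13. ] yaw -0.03242008357460573
[477.2 217.7  13. ] [469.4 -18.4  13. ] yaw -0.03290365114720904
[565.8 237.1  45. ] [555.3 -28.7  45. ] yaw -0.03949496547674774<stdin>:9: RuntimeWarning: invalid value encountered in scalar divide
```

Emit:
arm_command --series '[{"linear": [0,0,0],"turn": 0.1356},{"linear": [0,0,0],"turn": 0.1356},{"linear": [0,0,0],"turn": 0.1356},{"linear": [0,0,0],"turn": 0.1356},{"linear": [0,0,0],"turn": 0.1356},{"linear": [0,0,0],"turn": 0.1356},{"linear": [0,0,0],"turn": 0.1356},{"linear": [0,0,0],"turn": 0.1356},{"linear": [0,0,0],"turn": 0.1356},{"linear": [0,0,0],"turn": 0.1356}]' --jaw 0.36

```text
t: 1.35
ee_pos: [153.9, 605.7, 241.6]
orientation: [2.265, 2.177, -0.0]
ft_force: [-0.0, 0.1, -0.2]
width: 59.6
grasp_force: 0.0
```

Emit:
arm_command --series '[{"linear": [-0.035,0.025,0],"turn": 0},{"linear": [-0.035,0.025,0],"turn": 0},{"linear": [-0.035,0.025,0],"turn": 0},{"linear": [-0.035,0.025,0],"turn": 0},{"linear": [-0.035,0.025,0],"turn": 0},{"linear": [-0.035,0.025,0],"turn": 0},{"linear": [-0.035,0.025,0],"turn": 0},{"linear": [-0.035,0.025,0],"turn": 0},{"linear": [-0.035,0.025,0],"turn": 0},{"linear": [-0.035,0.025,0],"turn": 0}]'

```text
t: 2.35
ee_pos: [392.6, 246.0, 242.0]
orientation: [2.259, 2.183, 0.001]
ft_force: [-0.1, 0.5, 0.7]
width: 59.6
grasp_force: 0.0
```

Emit:
arm_command --series '[{"linear": [-0.035,0.025,0],"turn": 0},{"linear": [-0.035,0.025,0],"turn": 0},{"linear": [-0.035,0.025,0],"turn": 0},{"linear": [-0.035,0.025,0],"turn": 0},{"linear": [-0.02,0.01,0],"turn": 0},{"linear": [0,0,0],"turn": 0},{"linear": [0,0,0],"turn": 0}]'

```text
t: 3.05
ee_pos: [496.1, 83.7, 241.6]
orientation: [-2.26, -2.181, 0.0]
ft_force: [0.1, 0.5, 0.2]
width: 59.9
grasp_force: 0.0
```

Emit:
arm_command --series '[{"linear": [-0.0045,0.0035,0.04],"turn": 0},{"linear": [0,0,0.04],"turn": 0},{"linear": [0,0,0.04],"turn": 0},{"linear": [0,0,0.03],"turn": 0},{"linear": [0,0,0.02],"turn": 0},{"linear": [0,0,0],"turn": 0},{"linear": [0,0,0],"turn": 0}]'

```text
t: 3.75
ee_pos: [499.3, 80.2, 71.9]
orientation: [-2.257, -2.185, 0.001]
ft_force: [-0.3, 0.2, -0.1]
width: 59.9
grasp_force: 0.0
```

Run:
```python
from h import *
t=img("top");s=img("side")
a=cv2.resize(t["frame"][190:280,180:310],(520,360),interpolation=2);b=cv2.resize(s["frame"][180:330,235:350],None,fx=2.4,fy=2.4,interpolation=2)
cv2.imwrite("pics/c1.png",np.hstack([a,b]))
```

```text
(no output)
```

View pics/c1.png

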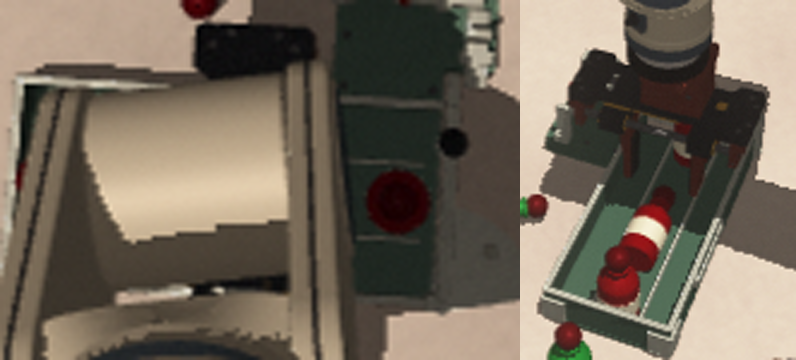

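The fingers at (628,165) and (695,180) straddle the ball at (663,197), and the side view agrees. I'll go down and close.

Emit:
arm_command --series '[{"linear": [0,0,0.02],"turn": 0},{"linear": [0,0,0.012],"turn": 0},{"linear": [-0.001,0,0.007],"turn": 0},{"linear": [0,0,0],"turn": 0},{"linear": [0,0,0],"turn": 0}]'

```text
t: 4.35
ee_pos: [499.8, 78.2, 33.0]
orientation: [2.259, 2.183, 0.0]
ft_force: [-0.1, 1.1, 0.5]
width: 59.5
grasp_force: 0.0
```

Emit:
arm_command --series '[{"linear": [0,0,0],"turn": 0},{"linear": [0,0,0],"turn": 0},{"linear": [0,0,0],"turn": 0},{"linear": [0,0,0],"turn": 0},{"linear": [0,0,0],"turn": 0},{"linear": [0,0,0],"turn": 0},{"linear": [0,0,0],"turn": 0},{"linear": [0,0,0],"turn": 0}]' --jaw -0.6

```text
t: 5.15
ee_pos: [499.7, 78.2, 32.7]
orientation: [2.259, 2.183, -0.0]
ft_force: [0.5, -0.1, 1.0]
width: 22.5
grasp_force: 30.0
```

Emit:
arm_command --series '[{"linear": [0,0,-0.005],"turn": 0},{"linear": [0,0,-0.008],"turn": 0},{"linear": [0,0,-0.01],"turn": 0},{"linear": [0,0,-0.01],"turn": 0},{"linear": [0,0,0],"turn": 0},{"linear": [0,0,0],"turn": 0},{"linear": [0,0,0],"turn": 0}]'

```text
t: 5.85
ee_pos: [499.4, 78.2, 65.6]
orientation: [-2.259, -2.183, 0.0]
ft_force: [-0.1, -0.9, -1.6]
width: 22.6
grasp_force: 30.0
```

Run:
```python
from h import *
s=img("side");crop(s,235,180,350,330,4,"pics/c2.png")
```

```text
(no output)
```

View pics/c2.png

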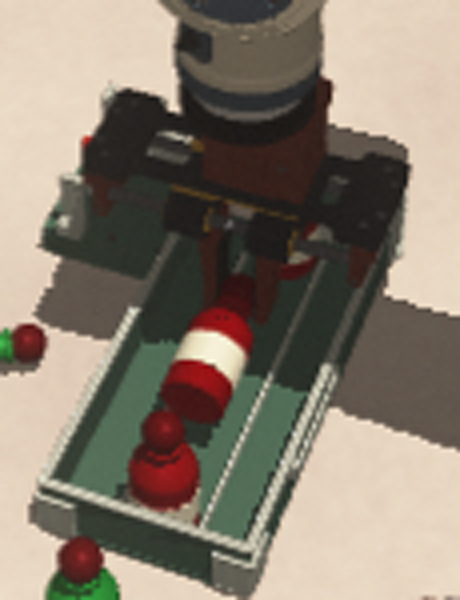

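The wrist carries about 1.6 N and the base at (195,405) hangs clear with a shadow below. So the bottle is held stiffly in the hard grip. I'll lower it and ease the grip.

Emit:
arm_command --series '[{"linear": [0,0,0.01],"turn": 0},{"linear": [0,0,0.01],"turn": 0},{"linear": [0,0,0.009],"turn": 0},{"linear": [0,0,0],"turn": 0},{"linear": [0,0,0],"turn": 0}]'

```text
t: 6.4
ee_pos: [499.2, 78.1, 36.0]
orientation: [-2.258, -2.183, 0.002]
ft_force: [0.0, 0.1, -1.7]
width: 22.4
grasp_force: 30.0
```

Emit:
arm_command --series '[{"linear": [0,0,0],"turn": 0},{"linear": [0,0,0],"turn": 0},{"linear": [0,0,0],"turn": 0}]' --jaw -0.48

```text
t: 6.7
ee_pos: [499.8, 78.2, 37.0]
orientation: [2.259, 2.183, 0.001]
ft_force: [-0.9, 0.1, -1.1]
width: 23.1
grasp_force: 10.9
```

Emit:
arm_command --series '[{"linear": [0,0,0],"turn": 0},{"linear": [0,0,0],"turn": 0},{"linear": [0,0,0],"turn": 0}]' --jaw -0.474

```text
t: 7.0
ee_pos: [499.7, 78.2, 36.8]
orientation: [2.259, 2.183, 0.0]
ft_force: [-0.1, 0.3, -0.5]
width: 23.3
grasp_force: 7.2
```

Emit:
arm_command --series '[{"linear": [0,0,-0.004],"turn": 0},{"linear": [0,0,-0.006],"turn": 0},{"linear": [0,0,-0.006],"turn": 0},{"linear": [0,0,-0.006],"turn": 0},{"linear": [0,0,-0.004],"turn": 0},{"linear": [0,0,0],"turn": 0},{"linear": [0,0,0],"turn": 0},{"linear": [0,0,0],"turn": 0}]'

```text
t: 7.8
ee_pos: [499.6, 78.1, 62.6]
orientation: [2.259, 2.183, -0.0]
ft_force: [0.2, -0.9, 0.4]
width: 23.2
grasp_force: 7.2
```

Run:
```python
from h import *
s=img("side");crop(s,235,180,350,330,4,"pics/c3.png");print(ctrl.get_obs()["moment"])
d=s;y=np.array([.034,.9994,0])
for th in (0,15,30,45,60):
    c,sn=np.cos(np.radians(th)),np.sin(np.radians(th)); b=np.array([499.5,78.2,57.5])+84*(c*y-np.array([0,0,sn]))
    e=b-20*(np.array([0,0,c])+sn*y); print(th,[((p[0]-235)*4,(p[1]-180)*4) for p in (proj(d,b),proj(d,e))])
```

```text
[-0.22595291 -0.00094986  0.00843919]
0 [(np.float64(189.41016887014916), np.float64(393.61208182733276)), (np.float64(189.27356856027677), np.float64(415.089976946306))]
15 [(np.float64(191.0018772052881), np.float64(413.2709515177851)), (np.float64(193.94873806889632), np.float64(426.9074925346247))]
30 [(np.float64(195.85204101773138), np.float64(423.8151797012647)), (np.float64(201.51209620694385), np.float64(429.0239170117354))]
45 [(np.float64(203.45225380406396), np.float64(424.9409221713886)), (np.float64(211.29258155875004), np.float64(421.8116475627385))]
60 [(np.float64(213.1429095105591), np.float64(417.0611839732471)), (np.float64(222.53992993971087), np.float64(406.22883247839945))]
```

View pics/c3.png

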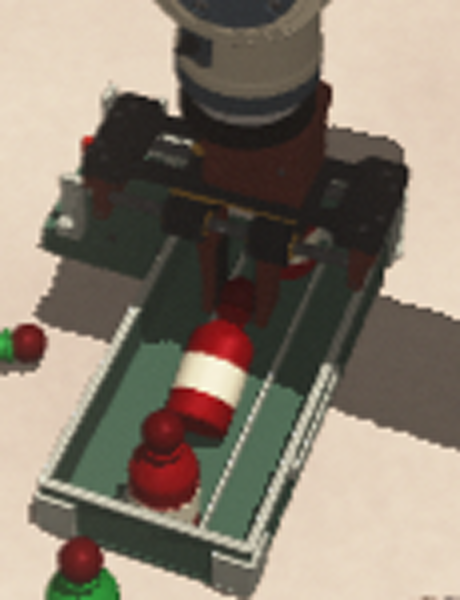

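The base has dropped to the floor at (205,420), about 20–25° tilt, so it swings now. I'll keep lifting slowly.

Emit:
arm_command --series '[{"linear": [0,0,-0.005],"turn": 0},{"linear": [0,0,-0.005],"turn": 0},{"linear": [0,0,-0.005],"turn": 0},{"linear": [0,0,-0.005],"turn": 0},{"linear": [0,0,-0.005],"turn": 0},{"linear": [0,0,-0.005],"turn": 0},{"linear": [0,0,-0.005],"turn": 0},{"linear": [0,0,-0.005],"turn": 0},{"linear": [0,0,-0.005],"turn": 0},{"linear": [0,0,0],"turn": 0}]'

```text
t: 8.85
ee_pos: [500.0, 78.2, 108.3]
orientation: [2.258, 2.183, 0.001]
ft_force: [0.4, 0.1, -1.8]
width: 23.2
grasp_force: 7.2
```

Emit:
arm_command --series '[{"linear": [0,0,0],"turn": 0},{"linear": [0,0,0],"turn": 0},{"linear": [0,0,0],"turn": 0},{"linear": [0,0,0],"turn": 0}]'

```text
t: 9.25
ee_pos: [499.5, 78.2, 107.5]
orientation: [-2.259, -2.183, 0.001]
ft_force: [0.4, -0.2, -2.1]
width: 23.3
grasp_force: 7.2
```

Run:
```python
from h import *
s=img("side");crop(s,235,160,350,330,4,"pics/c4.png");o=ctrl.get_obs();print(o["moment"],o["ft_force"])
for P in ([499.5,78.2,101],[499.5,78.2,47],[499.5,78.2,17],[501.8,145,12],[499.5,78.2,6]): print([(a-b)*4 for a,b in zip(proj(s,P),(235,160))])
```

```text
[-0.0529584   0.02370626  0.00956202] [-0.18771176 -1.06296423 -2.10949774]
[np.float64(240.32911093855137), np.float64(321.98782861240693)]
[np.float64(238.35370812269116), np.float64(382.32959866956685)]
[np.float64(237.3097079941906), np.float64(414.2202162123997)]
[np.float64(199.25801386762168), np.float64(499.99100535116895)]
[np.float64(236.93594957734717), np.float64(425.63725190001946)]
```

View pics/c4.png

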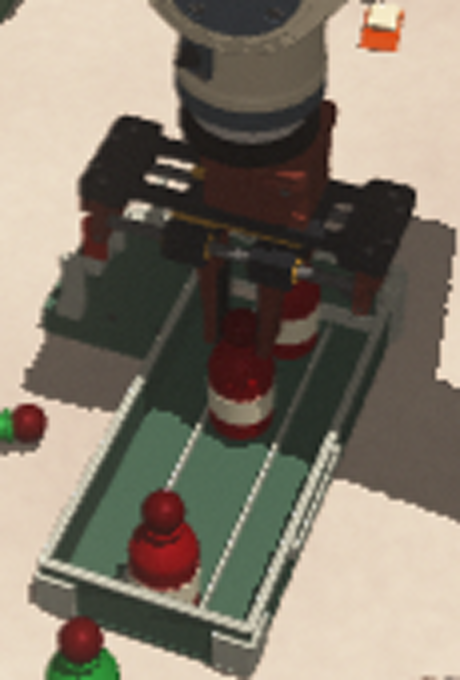

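The bottle hangs nearly upright: ball about (240,325), base (240,430), close to the projected plumb line. I'll shift 2 mm to mid-lane and lower it.

Emit:
arm_command --series '[{"linear": [0,-0.002,0],"turn": 0},{"linear": [0,0,0.004],"turn": 0},{"linear": [0,0,0.003],"turn": 0},{"linear": [0,0,0],"turn": 0},{"linear": [0,0,0],"turn": 0}]'

```text
t: 9.8
ee_pos: [497.6, 78.2, 100.5]
orientation: [-2.259, -2.183, 0.0]
ft_force: [-0.3, -0.7, -3.2]
width: 23.3
grasp_force: 7.2
```

Emit:
arm_command --series '[{"linear": [0,0,0.002],"turn": 0},{"linear": [0,0,0],"turn": 0},{"linear": [0,0,0],"turn": 0}]'

```text
t: 10.1
ee_pos: [497.8, 78.3, 98.7]
orientation: [2.259, 2.183, 0.0]
ft_force: [0.6, -0.5, -2.8]
width: 23.0
grasp_force: 7.2
```

Emit:
arm_command --series '[{"linear": [0,0,0.002],"turn": 0},{"linear": [0,0,0],"turn": 0},{"linear": [0,0,0],"turn": 0}]'

```text
t: 10.4
ee_pos: [498.3, 78.2, 97.3]
orientation: [2.258, 2.183, 0.002]
ft_force: [-0.2, -1.1, 3.5]
width: 23.5
grasp_force: 7.2
```

Emit:
arm_command --series '[{"linear": [0,0,0.001],"turn": 0},{"linear": [0,0,0],"turn": 0},{"linear": [0,0,0],"turn": 0}]'

```text
t: 10.7
ee_pos: [498.3, 78.2, 96.4]
orientation: [2.258, 2.183, 0.002]
ft_force: [0.1, -1.4, 7.2]
width: 23.1
grasp_force: 7.2
```

Emit:
arm_command --series '[{"linear": [0,0,0],"turn": 0},{"linear": [0,0,0],"turn": 0}]' --jaw -0.44

```text
t: 10.9
ee_pos: [497.5, 78.3, 95.6]
orientation: [-2.259, -2.183, 0.0]
ft_force: [0.1, -0.5, 0.7]
width: 24.5
grasp_force: 0.0
```

Emit:
arm_command --series '[{"linear": [0,0,0],"turn": 0},{"linear": [0,0,0],"turn": 0},{"linear": [0,0,0],"turn": 0},{"linear": [0,0,0],"turn": 0},{"linear": [0,0,0],"turn": 0},{"linear": [0,0,0],"turn": 0}]' --jaw 0.3

```text
t: 11.5
ee_pos: [497.6, 78.2, 95.7]
orientation: [2.259, 2.183, -0.0]
ft_force: [0.4, 0.5, 0.1]
width: 56.8
grasp_force: 0.0
```

Run:
```python
from h import *
s=img("side");cv2.imwrite("pics/rel.png",s["frame"])
h=cv2.cvtColor(s["frame"],cv2.COLOR_BGR2HSV); m=((h[...,0]<8)|(h[...,0]>172))&(h[...,1]>150)&(h[...,2]>40)
N,_,st,ce=cv2.connectedComponentsWithStats(m.astype(np.uint8))
for i in range(1,N):
    if st[i,4]>20 and 270<ce[i,0]<320: print(st[i],ce[i].round(1))
for z in (90,50,26,6): print(z,np.round(proj(s,[497.5,78.2,z]),1))
```

```text
[300 232   7   8  33] [302.8 235. ]
[288 239  18  23 265] [296.4 251.4]
[288 266  15   6  39] [295.1 269.2]
[268 283  17  24 287] [275.8 295.6]
90 [295.8 243.9]
50 [295.4 255. ]
26 [295.2 261.4]
6 [295.  266.6]
```

Emit:
arm_command --series '[{"linear": [0,0,-0.02],"turn": 0},{"linear": [0,0,-0.03],"turn": 0},{"linear": [0,0,-0.02],"turn": 0}]'

```text
t: 11.85
ee_pos: [497.9, 78.3, 167.0]
orientation: [2.259, 2.183, 0.001]
ft_force: [0.8, -0.6, 0.9]
width: 56.8
grasp_force: 0.0
```

Emit:
arm_command --series '[{"linear": [0,0,0],"turn": -0.145},{"linear": [0,0,0],"turn": -0.145},{"linear": [0,0,0],"turn": -0.145},{"linear": [0,0,0],"turn": -0.145},{"linear": [0,0,0],"turn": -0.145},{"linear": [0,0,0],"turn": -0.145},{"linear": [0,0,0],"turn": -0.145},{"linear": [0,0,0],"turn": -0.145},{"linear": [0,0,0],"turn": -0.145},{"linear": [0,0,0],"turn": -0.145}]' --jaw 0.6

```text
t: 12.85
ee_pos: [497.6, 78.2, 165.7]
orientation: [-0.234, -3.133, 0.0]
ft_force: [-1.0, 0.9, 0.4]
width: 70.4
grasp_force: 0.0
```

Emit:
arm_command --series '[{"linear": [0,0,0],"turn": -0.121},{"linear": [-0.04,-0.015,0],"turn": 0},{"linear": [-0.04,-0.015,0],"turn": 0},{"linear": [-0.04,-0.015,0],"turn": 0},{"linear": [-0.012,-0.008,0],"turn": 0},{"linear": [0,0,0],"turn": 0},{"linear": [0,0,0],"turn": 0}]'

```text
t: 13.55
ee_pos: [626.2, 21.0, 165.0]
orientation: [-0.054, -3.139, -0.0]
ft_force: [-0.1, -0.5, 0.0]
width: 70.2
grasp_force: 0.0
```

Run:
```python
from h import *
o=ctrl.get_obs();R=cv2.Rodrigues(o["orientation"])[0];print(o["ee_pos"].round(1),o["qpos"].round(2),R.round(3).tolist())
s=img("side");cv2.imwrite("pics/x.png",s["frame"]);t=img("top")
h=cv2.cvtColor(s["frame"],cv2.COLOR_BGR2HSV); m=((h[...,0]<8)|(h[...,0]>172))&(h[...,1]>150)&(h[...,2]>40)
N,_,st,ce=cv2.connectedComponentsWithStats(m.astype(np.uint8))
for i in range(1,N):
    if st[i,4]>20 and 270<ce[i,0]<320: print(st[i],ce[i].round(1))
for z in (102,90,6): print(z,np.round(proj(s,[497.5,78.2,z]),1))
crop(s,235,170,350,330,4,"pics/c5.png")
```

```text
[626.2  21.  165. ] [ 0.01  0.52  1.68  0.    0.95 -1.52] [[-0.999, 0.034, -0.002], [0.034, 0.999, 0.0], [0.002, 0.0, -1.0]]
[290 124   6   6  28] [292.6 126.3]
[287 130  12  13 107] [292.5 136.5]
[289 148   9   4  23] [293.  149.6]
[300 225  15  15 168] [307.  232.1]
[288 239  26  23 295] [297.2 250.9]
[289 267  14   5  36] [295.2 269.3]
[268 283  17  24 286] [275.9 295.7]
102 [295.9 240.4]
90 [295.8 243.9]
6 [295.  266.6]
```

View pics/c5.png

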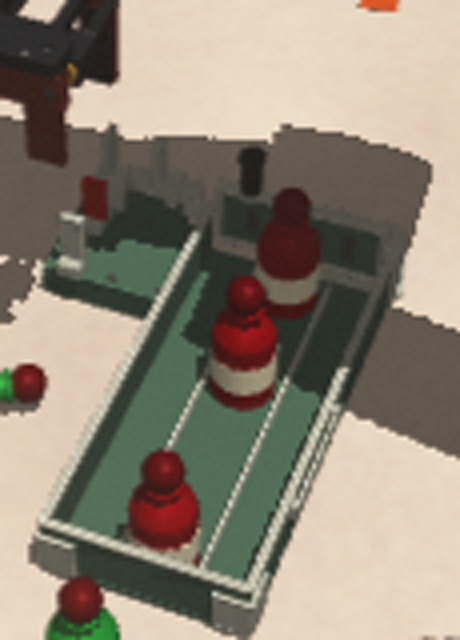

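The bottle stands upright in the lane: ball (246,293), base (243,400). I'll go down over the safety catch, opened a bit wider.

Emit:
arm_command --series '[{"linear": [-0.002,0,0.02],"turn": 0},{"linear": [0,0,0.03],"turn": 0},{"linear": [0,0,0.02],"turn": 0},{"linear": [0,0,0.015],"turn": 0},{"linear": [0,0,0.01],"turn": 0},{"linear": [0,0,0.006],"turn": 0},{"linear": [0,0,0],"turn": 0},{"linear": [0,0,0],"turn": 0}]' --jaw 0.82

```text
t: 14.45
ee_pos: [630.2, 20.8, 65.3]
orientation: [0.053, 3.14, 0.0]
ft_force: [0.7, -0.4, 0.4]
width: 80.1
grasp_force: 0.0
```

Emit:
arm_command --series '[{"linear": [0,0,0],"turn": 0},{"linear": [0,0,0],"turn": 0},{"linear": [0,0,0],"turn": 0},{"linear": [0,0,0],"turn": 0},{"linear": [0,0,0],"turn": 0},{"linear": [0,0,0],"turn": 0},{"linear": [0,0,0],"turn": 0},{"linear": [0,0,0],"turn": 0}]' --jaw -0.5

```text
t: 15.25
ee_pos: [630.2, 20.3, 65.0]
orientation: [0.053, 3.14, -0.001]
ft_force: [0.4, -3.8, 3.4]
width: 27.7
grasp_force: 30.0
```

Emit:
arm_command --series '[{"linear": [0,0,0],"turn": 0},{"linear": [0,0,0],"turn": 0},{"linear": [0,0,0],"turn": 0},{"linear": [0,0,0],"turn": 0},{"linear": [0,0,-0.02],"turn": 0},{"linear": [0,0,-0.03],"turn": 0},{"linear": [0,0,-0.03],"turn": 0},{"linear": [0,0,-0.02],"turn": 0}]' --jaw 0.7

```text
t: 16.05
ee_pos: [630.4, 21.0, 166.7]
orientation: [0.053, 3.139, 0.0]
ft_force: [-0.1, 0.5, -1.1]
width: 74.6
grasp_force: 0.0
```

Emit:
arm_command --series '[{"linear": [0,0,0],"turn": 0.145},{"linear": [0,0,0],"turn": 0.145},{"linear": [0,0,0],"turn": 0.145},{"linear": [0,0,0],"turn": 0.145},{"linear": [0,0,0],"turn": 0.145},{"linear": [0,0,0],"turn": 0.145},{"linear": [0,0,0],"turn": 0.145},{"linear": [0,0,0],"turn": 0.145},{"linear": [0,0,0],"turn": 0.145},{"linear": [0,0,0],"turn": 0.145}]'

```text
t: 17.05
ee_pos: [629.6, 21.0, 164.5]
orientation: [-2.129, -2.309, 0.0]
ft_force: [0.9, -0.2, -0.7]
width: 74.6
grasp_force: 0.0
```

Emit:
arm_command --series '[{"linear": [0,0,0],"turn": 0.121},{"linear": [-0.035,-0.002,0],"turn": 0},{"linear": [-0.035,-0.002,0],"turn": 0},{"linear": [-0.004,-0.001,0],"turn": 0},{"linear": [0,0,0],"turn": 0},{"linear": [0,0,0],"turn": 0}]'

```text
t: 17.65
ee_pos: [622.3, -52.3, 164.7]
orientation: [-2.259, -2.183, -0.0]
ft_force: [0.3, 0.2, 0.0]
width: 74.6
grasp_force: 0.0
```

Run:
```python
from h import *
o=ctrl.get_obs();R=cv2.Rodrigues(o["orientation"])[0];print(o["ee_pos"].round(1),o["qpos"].round(2),R.round(3).tolist())
s=img("side");t=img("top")
h=cv2.cvtColor(s["frame"],cv2.COLOR_BGR2HSV); m=((h[...,0]<8)|(h[...,0]>172))&(h[...,1]>150)&(h[...,2]>40)
N,_,st,ce=cv2.connectedComponentsWithStats(m.astype(np.uint8))
for i in range(1,N):
    if st[i,4]>5 and 240<ce[i,0]<320 and 180<ce[i,1]<240: print(st[i],ce[i].round(1), onz(s,ce[i][0],st[i][1],70).round(1))
b=cv2.resize(s["frame"][180:260,235:335],None,fx=4,fy=4,interpolation=2)
a=cv2.resize(t["frame"][170:250,250:320],None,fx=4,fy=4,interpolation=2)
cv2.imwrite("pics/c6.png",np.hstack([a,b]))
```

```text
[622.3 -52.3 164.7] [-0.1   0.51  1.68  0.    0.94 -0.07] [[0.034, 0.999, -0.0], [0.999, -0.034, 0.0], [0.0, -0.0, -1.0]]
[253 217   7  11  39] [256.5 221.4] [626.2   4.9  70. ]
[300 225  15  15 170] [307.  232.1] [495.4  -9.8  70. ]
```

View pics/c6.png

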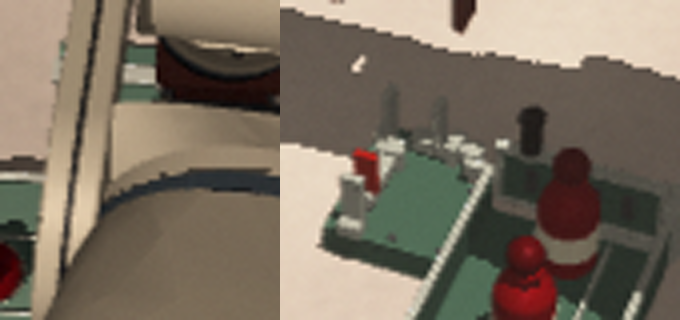

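The red tab (367,170) now sits next to its lug (352,195): the safety catch is home. Picture budget is used up, so from here I use numbers only. Next, down onto the main catch.

Emit:
arm_command --series '[{"linear": [-0.001,0.001,0.02],"turn": 0},{"linear": [0,0,0.03],"turn": 0},{"linear": [0,0,0.02],"turn": 0},{"linear": [0,0,0.015],"turn": 0},{"linear": [0,0,0.01],"turn": 0},{"linear": [0,0,0.005],"turn": 0},{"linear": [0,0,0],"turn": 0},{"linear": [0,0,0],"turn": 0}]'

```text
t: 18.55
ee_pos: [623.8, -54.1, 65.4]
orientation: [2.258, 2.183, 0.001]
ft_force: [-0.7, -0.3, 0.8]
width: 74.7
grasp_force: 0.0
```

Emit:
arm_command --series '[{"linear": [0,0,0],"turn": 0},{"linear": [0,0,0],"turn": 0},{"linear": [0,0,0],"turn": 0},{"linear": [0,0,0],"turn": 0},{"linear": [0,0,0],"turn": 0},{"linear": [0,0,0],"turn": 0},{"linear": [0,0,0],"turn": 0},{"linear": [0,0,0],"turn": 0}]' --jaw -0.5

```text
t: 19.35
ee_pos: [622.3, -54.0, 64.6]
orientation: [-2.258, -2.182, 0.002]
ft_force: [-5.2, -0.1, 3.5]
width: 27.3
grasp_force: 30.0
```

Emit:
arm_command --series '[{"linear": [0,0,0],"turn": 0},{"linear": [0,0,0],"turn": 0},{"linear": [0,0,0],"turn": 0},{"linear": [0,0,0],"turn": 0},{"linear": [0,0,-0.02],"turn": 0},{"linear": [0,0,-0.03],"turn": 0},{"linear": [0,0,-0.02],"turn": 0},{"linear": [0,0,0],"turn": 0}]' --jaw 0.2

```text
t: 20.15
ee_pos: [625.5, -54.3, 137.7]
orientation: [2.256, 2.18, 0.006]
ft_force: [0.3, -0.7, -0.2]
width: 52.9
grasp_force: 0.0
```

Emit:
arm_command --series '[{"linear": [0.005,-0.03,0],"turn": 0},{"linear": [0.005,-0.03,0],"turn": 0},{"linear": [0.005,-0.03,0],"turn": 0},{"linear": [0,-0.004,0.015],"turn": 0},{"linear": [0,0,0.02],"turn": 0},{"linear": [0,0,0.013],"turn": 0},{"linear": [0,0,0],"turn": 0},{"linear": [0,0,0],"turn": 0}]'

```text
t: 20.95
ee_pos: [529.8, -35.9, 86.2]
orientation: [-2.258, -2.183, 0.001]
ft_force: [-0.8, -0.0, -0.3]
width: 52.4
grasp_force: 0.0
```

Emit:
arm_command --series '[{"linear": [0,0,0],"turn": 0},{"linear": [0,0,0],"turn": 0},{"linear": [0,0,0],"turn": 0},{"linear": [0,0,0],"turn": 0},{"linear": [0,0,0],"turn": 0}]' --jaw -0.9

```text
t: 21.45
ee_pos: [529.2, -35.9, 86.8]
orientation: [-2.258, -2.183, 0.001]
ft_force: [0.4, 0.9, 6.4]
width: 16.8
grasp_force: 30.1
```

Emit:
arm_command --series '[{"linear": [-0.0059,-0.00018,0],"turn": 0.06},{"linear": [-0.0059,-0.00018,0],"turn": 0.06},{"linear": [-0.0059,-0.00018,0],"turn": 0.06},{"linear": [-0.0059,-0.00018,0],"turn": 0.06},{"linear": [-0.0059,-0.00018,0],"turn": 0.06},{"linear": [-0.0059,-0.00018,0],"turn": 0.06}]'

```text
t: 22.05
ee_pos: [521.3, -70.1, 86.8]
orientation: [-2.614, -1.74, 0.002]
ft_force: [-4.8, 3.2, 4.4]
width: 16.4
grasp_force: 30.0
```

Emit:
arm_command --series '[{"linear": [-0.0059,-0.00018,0],"turn": 0.06},{"linear": [-0.0059,-0.00018,0],"turn": 0.06},{"linear": [-0.0059,-0.00018,0],"turn": 0.06},{"linear": [-0.0059,-0.00018,0],"turn": 0.06},{"linear": [-0.0059,-0.00018,0],"turn": 0.06},{"linear": [-0.0059,-0.00018,0],"turn": 0.06},{"linear": [-0.0059,-0.00018,0],"turn": 0.06},{"linear": [-0.0059,-0.00018,0],"turn": 0.06},{"linear": [-0.0059,-0.00018,0],"turn": 0.06},{"linear": [-0.0059,-0.00018,0],"turn": 0.06}]'

```text
t: 23.05
ee_pos: [484.0, -114.1, 86.8]
orientation: [-3.011, -0.889, 0.002]
ft_force: [-2.8, 6.8, 5.4]
width: 16.1
grasp_force: 30.0
```

Emit:
arm_command --series '[{"linear": [-0.0059,-0.00018,0],"turn": 0.06},{"linear": [-0.0059,-0.00018,0],"turn": 0.06},{"linear": [-0.0059,-0.00018,0],"turn": 0.06},{"linear": [-0.0059,-0.00018,0],"turn": 0.06},{"linear": [-0.0059,-0.00018,0],"turn": 0.06},{"linear": [-0.0059,-0.00018,0],"turn": 0.06},{"linear": [-0.0059,-0.00018,0],"turn": 0.06},{"linear": [-0.0059,-0.00018,0],"turn": 0.06},{"linear": [-0.0059,-0.00018,0],"turn": 0.06},{"linear": [-0.0059,-0.00018,0],"turn": 0.06}]'

```text
t: 24.05
ee_pos: [428.8, -129.6, 86.8]
orientation: [-3.14, 0.041, 0.0]
ft_force: [1.5, 11.2, 2.1]
width: 16.3
grasp_force: 30.0
```

Emit:
arm_command --series '[{"linear": [0,0,0],"turn": 0},{"linear": [0,0,0],"turn": 0},{"linear": [0,0,0],"turn": 0},{"linear": [0,0,0],"turn": 0},{"linear": [0,0,0],"turn": 0}]'

```text
t: 24.55
ee_pos: [429.2, -129.6, 86.8]
orientation: [-3.14, 0.037, 0.0]
ft_force: [1.0, 10.5, 2.4]
width: 16.1
grasp_force: 30.0
```

Run:
```python
from h import *
o=ctrl.get_obs();print(o["ee_pos"].round(1),o["ft_force"].round(1),o["width"],o["grasp_force"])
h=np.array([529.2,-35.9])-98*np.array([.9994,-.034]);v=o["ee_pos"][:2]-h
print(np.hypot(*v),-0.034-np.arctan2(v[1],v[0]))
s=img("side");h=cv2.cvtColor(s["frame"],cv2.COLOR_BGR2HSV); m=((h[...,0]<8)|(h[...,0]>172))&(h[...,1]>150)&(h[...,2]>40)
N,_,st,ce=cv2.connectedComponentsWithStats(m.astype(np.uint8))
for i in range(1,N):
    if st[i,4]>5 and 240<ce[i,0]<320 and 200<ce[i,1]<310: print(st[i],ce[i].round(1))
# gate: knob/leaf visibility from the top: dark knob pixels
cv2.imwrite("pics/fin.png",s["frame"])
print(np.round(proj(s,[*o["ee_pos"][:2],66]),1))
```

```text
[ 429.2 -129.6   86.8] [ 1.  10.5  2.4] 16.07148045686157 30.000174343585968
97.06191178733337 1.558495254666389
[300 217  15  23 229] [307.4 229.4]
[254 218   6  10  35] [256.5 221.4]
[289 239  25  23 278] [297.5 251. ]
[239 261   7   8  44] [241.9 264.6]
[289 267  14   5  34] [295.6 269.4]
[268 283  17  24 282] [276.  295.7]
[343.7 201.6]
```

```bash
python3 -c "
from workcell import ctrl
print(ctrl.close_job())"
```

```text
the job is handed in; nothing more can be done
None
```

I handed the job in at about 25 s of the 70 s allowed; no verdict came back. By the last readings the bottle stands upright in the lane, both catches closed to about 28 mm over their outer faces (fully home), and the gripper holds the gate still at about 1.56 rad.

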